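# Pull the spent pre-filter cassette from the bench dust extractor

## Robot

A 7-joint arm with a two-finger parallel gripper is mounted at the origin on the work surface. World frame = base frame: x ahead of the robot, y to its left, z up, the work surface at z = 0. Lengths are in mm, angles in rad, forces in N, time in s.
With the tool pointing down it reaches from about 425 to 1025 mm from the base axis. Payload 3.6 kg.
Tool frame: the origin (TCP) lies at the very end of the fingers, on their centre line; the grasp point (between the pads) lies 19 mm behind it; z points along the fingers, y is the line along which they close (so a half turn about z gives the same grasp; the last joint's range is limited). The gripper opens to 85 mm and grips with 20 to 120 N. Pads are 22 mm wide; open, the fingers measure 114 mm over their backs; the gripper's body (76 mm by 85 mm) begins 54 mm behind the grasp point. The pads swing forward as they close: fully open they stand 13 mm farther back than shut.
Start: joints at [-1.278, 0.591, 0.048, 1.609, -0.033, 0.943, -0.034], TCP at [273.485, 671.443, 231.302] pointing down, gripper open.
Joint ranges: [-2.69, 2.69], [-0.47, 2.24], [-1.27, 1.36], [0.19, 2.51], [-1.53, 4.68], [0.08, 2.07], [-3.09, 3.09]. Speed limits (rad/s): [2.57, 2.57, 3.14, 3.14, 3.14, 3.14, 3.14].

## Interface

Orientations are given as a unit quaternion [w, x, y, z].
In Python, from bench import robot gives the robot as it stands. The module is installed in compiled form; this text tells all that it offers.
- The arm moves only by the tool carry_out, never from a script. Its argument "series" is a list of rows, each a list of 5 numbers: the opening, from -1 (shut) to 1 (fully open), then the shift along the world's x, y, z in units of 400 mm (1.0 is 400 mm), then the turn about the world's z in units of pi rad (1.0 is pi rad). In form: [[claw, x, y, z, roll], ...]. A call has 1 to 20 rows; each row is the pose to reach, as a shift and turn from the pose commanded when the call began, turning the shorter way round; what a row does not reach only later rows make up. A row lasts 1/8 s, in which the tool goes at most 62.5 mm and 10.7 degrees, less where a joint would pass 70% of its speed; a pose out of reach is approached as far as the arm can. A call with a number of a shift or a turn outside -1 to 1 is refused whole. A call with a gripper value outside its range is refused whole. The fingers move at their own pace and stop on an object; "newtons" is the grip in N (left out, the last holds). Time passes only in rows, so rows that repeat a pose let the fingers close. It gives the time, the measured TCP pose, the force, the opening and the grip force at its end, in the units of the state.
- robot.get_obs(): the state, without advancing time (a new reading comes with each control period).
- robot.snapshot(name): name is "side" or "top"; returns (picture, depth): 384x512x3 uint8, red, green, blue; 384x512 float32, mm along the optical axis (not along the pixel's ray), 0 where there is no reading.
- robot.calibration(name): a dict with "fovy" (degrees; the focal length in pixels is half the picture's height over the tangent of half this angle, whatever the lens; pixels are square), "cx", "cy" (the principal point, pixels), "dist_coeffs" ([k1, k2, p1, p2, k3] as OpenCV has them; the pictures are not rectified), "view" (4x4, takes a point from world to camera coordinates). Camera axes: x right, y up, looking along -z (the intrinsics and any distortion apply to the point x, -y, -z); pixel columns grow to the right and rows downward; lengths in mm; the calibration is good to about 2 mm. A picture is of the moment at which its call begins. calibration takes no time and is no camera call.
- robot.sign_off(): hands the job in; it is judged then, once.
Trained networks look in the newest picture that a camera, given by its name, has taken for a name from the list of things; names that differ only in an ending like _2 or _b are one class to them, and where a whole thing is asked for, a point or a joint stands for the part that bears it (a point fixed in the world has none). Each returns a list of dicts, best first, with "confidence" (0 to 1); they miss things now and then, are a little off and sometimes report something else, mostly with a low value. They report only what shows in the picture. A call takes as long as a camera call. They do not tell look-alikes from the thing itself.
- robot.recognise(camera, name): "location" ([x, y, z] in mm, in world coordinates, good to about 4 mm: the middle of the surface that is visible of it).
- robot.trace(camera, name): "mask" (384x512 bool, what is visible of it).
- robot.mark_of(camera, name): "location" ([x, y, z] in mm, in world coordinates, good to about 4 mm: a listed point, or the origin of a listed thing).
The state is a dict: "t": time; "joint_pos": joint angles; "joint_velocities": joint speeds; "tau": joint torques, N m; "tcp_pos": TCP position; "tcp_rot": TCP orientation; "contact_force": force on the tool from outside, world axes, zero at the start; "torque": the same for the moment, N m; "finger_gap": opening from 0.0 (shut) to 1.0 (fully open); "grasp_force": force on a finger pad.
Only numpy, scipy, OpenCV 4.12 (cv2) and the standard library are available. Lean on these libraries where they do the work, as an engineer would, in place of code of your own. Each camera call takes 0.05 s, during which the arm holds its last target. There are 200 camera calls.

## Task

The pre-filter of the bench dust extractor is spent: press the wide cassette down into its well until its push-push latch lets go, draw it straight out as it springs up, and stand it upright and gently in the plain, undivided tray, keeping it upright on the way so that the dust stays in. Then slide the shutter fully shut over the empty well so that nothing falls into the fan. Leave the narrow carbon cassette latched down and do not disturb the other things on the bench.

Things in the scene. Friction and masses are not known exactly. Their poses are not given: they have to be found in the camera images.
- extractor: Off-white metal dust extractor, fixed on the bench: 220 mm along x, 240 mm along y, flat deck 150 mm above the bench. Origin: centre of its underside; z up; its front (intake louvres) looks to -x. Two wells open in the deck, long along x; a steel shutter runs along y between two guide strips 8 mm high at x = +-70 mm. A 68 mm hose spigot sticks 30 mm out of the rear (+x) face.
- wide_well (a point): Centre of the wide well's mouth, level with the deck, at extractor x 0, y -25 mm. The well is 103 mm (x) by 43 mm (y) and holds the pre-filter cassette. The point's axes are the extractor's.
- narrow_well (a point): Centre of the narrow well's mouth, level with the deck, at extractor x 0, y -80 mm. The well is 103 mm (x) by 23 mm (y) and holds the carbon cassette.
- prefilter: The spent pre-filter, the wide cassette: grey plastic frame with paper pleats, 100 mm long (x), 40 mm thick (y), 80 mm high (z), about 0.2 kg, rigid. Origin: centre of its underside; axes parallel to the extractor's while in the well. At the start it is latched with its top level with the deck, so it cannot be gripped. Sprung up, it stands 28 mm proud, loose: grip it across its 40 mm and lift.
- prefilter_top (a point): Centre of the pre-filter cassette's flat top face, 80 mm above its origin; a round black mark is in its middle. This is the place to press. Once sprung up, the cassette clears the deck after a further 53 mm straight up.
- prefilter_lift (a joint): Height of the spring lift under the pre-filter, m. 0 latched (within 1 mm). Pressing the cassette takes 4 to 8 N; the latch trips at about -0.007, hard stop at -0.0105. When the pressure is then taken off it rises to 0.028 in about a second and stays up, even empty. Pressed that deep once more, it latches down again; a shallower press changes nothing.
- carbon_filter: The narrow carbon cassette, 100 mm (x) x 20 mm (y) x 80 mm (z), grey plastic frame with dark steel mesh, in the narrow well, top level with the deck. Origin: centre of its underside. It has a push-push latch of its own; leave it latched.
- carbon_lift (a joint): Height of the lift under the carbon cassette, m: 0 latched, 0.028 sprung up. Must stay at 0.
- shutter (a joint): How far the shutter of the wide well has slid, m: 0 parked beside the well on the extractor's +y side, 0.080 fully shut at its stop; it slides towards the extractor's -y. It starts at 0 to 0.022, clear of the well. Needs about 2 N and stays where it is left. A cassette standing proud blocks it.
- shutter_lip (a point): Middle of the top edge of the shutter's lip. The shutter is a bare steel plate on the deck, 128 mm (x) by 56 mm (y), 3 mm thick; its trailing (+y) edge has an upturned lip to push, 100 mm long (x), 3 mm thick, its top 22 mm above the deck. The lip's outer (+y) face is 1.5 mm beyond this point. Shut, the point is at extractor y = 1.5 mm.
- plain_tray: Shallow open aluminium tray without dividers, fixed on the bench, 190 mm (x) x 130 mm (y) x 30 mm high, walls 4 mm, top of its floor 4 mm above the bench. Origin: centre of its underside. The spent cassette is to stand in it.
- parts_tray: Aluminium tray of the same outer size divided into eight compartments with small watch parts in them, fixed on the bench. Origin: centre of its underside. Not for the cassette.
- glass_dome: Loose glass dust dome with a knob on a round dark wood base, 104 mm across, 107 mm high, over a watch movement. Origin: centre of its underside. To be left alone.
- driver_stand: Loose round black stand of upright screwdrivers, 90 mm across, 107 mm high. Origin: centre of its underside. To be left alone.
- loupe: Loose black eye loupe standing on its wide end, 42 mm across, 36 mm high. Origin: centre of its underside. To be left alone.
Not all that is in view belongs to the job. There is more than one size of the prefilter; the one meant has the size given above.

How it is judged (in metres and radians):
On the way, in this order (a step that is already met when the one before it is completed fails the run):
1. the pre-filter's latch has been tripped and the lift has sprung up (value of joint prefilter_lift above 0.022 m), for 0.1 s.
2. the pre-filter cassette stands on the floor of the plain tray, let go, while the shutter is not yet shut (x of prefilter in the frame of plain_tray between -0.085 and 0.085 m and y of prefilter in the frame of plain_tray between -0.055 and 0.055 m and z of prefilter in the frame of plain_tray below 0.009 m and angle between prefilter's own z axis and vertical below 0.1 rad and contact force between the fingers and prefilter below 0.1 N and value of joint shutter below 0.06 m), for 0.2 s.
At the end, for the whole second after the job is handed in: The pre-filter cassette stands upright (within 0.1 rad) and at rest on the floor of the plain tray, let go; the shutter is within 6 mm of fully shut; the carbon cassette is still latched down (within 3 mm) (x of prefilter in the frame of plain_tray between -0.085 and 0.085 m and y of prefilter in the frame of plain_tray between -0.055 and 0.055 m and z of prefilter in the frame of plain_tray below 0.009 m and angle between prefilter's own z axis and vertical below 0.1 rad and linear speed of prefilter below 0.02 m/s and value of joint shutter above 0.074 m and value of joint carbon_lift below 0.003 m and z of carbon_filter in the frame of extractor below 0.074 m); the robot touches nothing.
It fails at once if the pre-filter cassette is tipped by more than 0.5 rad (angle between prefilter's own z axis and vertical above 0.5 rad).
It fails at once if the pre-filter cassette is dropped or banged into the tray (more than 80 N, as from a fall of some 25 mm) (contact force between prefilter and plain_tray above 80 N).
It fails at once if the carbon cassette's latch is tripped (value of joint carbon_lift above 0.015 m).
It fails at once if the glass dome, screwdriver stand or loupe is shifted more than 30 mm (distance of any of glass_dome, driver_stand, loupe from where it was at the start of the episode above 0.03 m).
It also fails if it takes over 64 s, if anything falls off the work surface, if the arm or the gripper's body presses on something with over 40 N, if the wrist force passes 120 N, or if a joint passes its speed limit or range.

## Working session

There is one attempt and no reset: what is moved stays moved. The work goes in short steps, Python scripts to look and compute and a tool call to move; the robot and the scene stay as the last step left them, time stands still between calls to the robot, and variables do not carry over. Pictures are saved under pics/ and viewed, at most 10 in all, crops included, and the job is handed in when it is done.

Besides the shell and the picture viewer there is one more tool, called after "Request:" as name(argument=value, ...), one argument or row to a line, values as JSON. carry_out: Moves the arm, as the interface text tells. Shifts and turns lie within -1 to 1; 1 stands for 400 mm of shift or pi rad of turn. Its arguments: {"type":"object","properties":{"series":{"type":"array"},"newtons":{"type":"number"}},"required":["series"]}

```bash
mkdir -p pics
cat > h.py <<'E'
import numpy as np, cv2
from bench import robot
def cal(n):
    c=robot.calibration(n); f=192/np.tan(np.radians(c["fovy"])/2)
    return c,np.array([[f,0,c["cx"]],[0,f,c["cy"]],[0,0,1.]]),np.array(c["dist_coeffs"],float),np.array(c["view"],float)
def world(n,uv,d):
    c,K,D,V=cal(n); uv=np.array(uv,float).reshape(-1,1,2)
    p=cv2.undistortPoints(uv,K,D).reshape(-1,2); d=np.array(d,float).reshape(-1)
    P=np.c_[p[:,0]*d,-p[:,1]*d,-d,np.ones(len(d))]
    return (np.linalg.inv(V)@P.T).T[:,:3]
def cloud(n,depth,mask):
    v,u=np.nonzero(mask&(depth>0)); return world(n,np.c_[u,v],depth[v,u])
def pix(n,P):
    c,K,D,V=cal(n); q=(V@np.c_[np.atleast_2d(P),np.ones(len(np.atleast_2d(P)))].T).T[:,:3]*[1,-1,-1]
    return cv2.projectPoints(q,np.zeros(3),np.zeros(3),K,D)[0].reshape(-1,2)
E
python3 - <<'E'
from h import *
for n in("side","top"):
    im,d=robot.snapshot(n); cv2.imwrite(f"pics/{n}0.png",im[:,:,::-1]); np.save(n+"0.npy",d)
    for t in("extractor","prefilter","prefilter_top","carbon_filter","shutter_lip","wide_well","plain_tray","parts_tray","glass_dome","driver_stand","loupe"):
        for k in robot.mark_of(n,t)[:3]: print(n,t,np.round(k["location"]),round(k["confidence"],2))
o=robot.get_obs(); print(o["t"],o["tcp_pos"],o["tcp_rot"],o["contact_force"])
E
```

```text
side extractor [566. 125.  71.] 0.64
side extractor [569. 149.   3.] 0.61
side prefilter [817.  62.  -4.] 0.79
side prefilter [314. 160.  -1.] 0.7
side prefilter [ 490. -176.    0.] 0.61
side prefilter_top [316. 155. 105.] 0.92
side prefilter_top [566. 125. 151.] 0.78
side prefilter_top [806.  62. 107.] 0.7
side shutter_lip [586. 210. 173.] 0.84
side wide_well [562. 122. 147.] 0.89
side plain_tray [ 458. -344.    1.] 0.79
side parts_tray [ 489. -176.    3.] 0.84
side glass_dome [ 786. -179.   -2.] 0.76
side driver_stand [440. 454.  -1.] 0.88
side loupe [ 677. -329.   -1.] 0.66
top extractor [567. 144.  -3.] 0.78
top prefilter [315. 156.   1.] 0.78
top prefilter_top [316. 160. 109.] 0.97
top prefilter_top [815.  63. 109.] 0.79
top prefilter_top [563. 120. 148.] 0.72
top carbon_filter [550.  65.  68.] 0.76
top carbon_filter [552.  69. 148.] 0.68
top carbon_filter [437. 459.   1.] 0.31
top wide_well [565. 120. 148.] 0.95
top plain_tray [ 461. -345.    1.] 0.71
top parts_tray [ 490. -175.    2.] 0.66
top parts_tray [568. 143.  -1.] 0.42
top glass_dome [ 782. -178.   -2.] 0.9
top driver_stand [435. 459.   0.] 0.62
top loupe [ 673. -331.    1.] 0.43
1.2 [273.48636746 671.43514572 231.31203486] [4.13185909e-06 1.92172961e-01 9.81361072e-01 5.16023682e-07] [0.38355379 0.1369203  1.11874669]
```

View pics/top0.png

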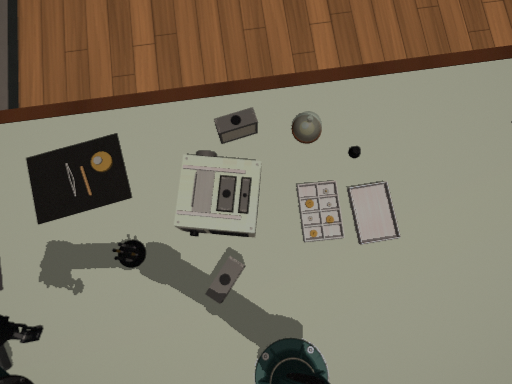

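View pics/side0.png

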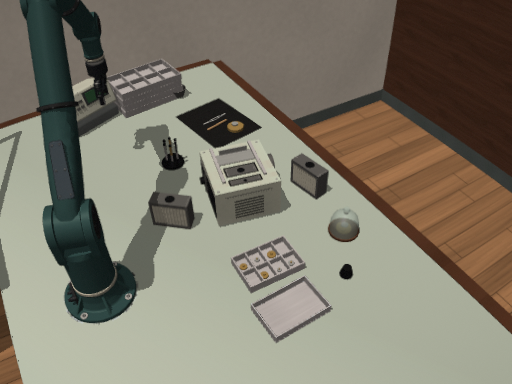

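The side and top views show the extractor at top px ~(220,195). The wide cassette's mark is at (226,193), the carbon cassette at (245,195) and the shutter at (203,190). The plain tray is at (373,212) and the parts tray at (320,210). The two boxes at (237,125) and (225,277) are larger look-alikes.

Run:
```python
from h import *
d=np.load("top0.npy"); im=cv2.imread("pics/top0.png")
P=cloud("top",d,np.ones_like(d,bool))
def rect(c,r,lo,hi):
    q=P[(np.hypot(P[:,0]-c[0],P[:,1]-c[1])<r)&(P[:,2]>lo)&(P[:,2]<hi)]
    R=cv2.minAreaRect(q[:,:2].astype(np.float32)); print(len(q),np.round(np.median(q[:,2]),1),R,np.round(cv2.boxPoints(R)))
rect((567,144),190,143,153)
rect((460,-345),125,20,36)
rect((490,-175),125,20,36)
rect((567,144),190,162,180)
for u,v in((226,193),(245,195),(203,190)): print(world("top",[(u,v)],[np.median(d[v-1:v+2,u-1:u+2])]))
x0,y0,x1,y1=165,140,275,245
cv2.imwrite("pics/ctop.png",cv2.resize(im[y0:y1,x0:x1],None,fx=5,fy=5,interpolation=cv2.INTER_CUBIC))
for n in("top","side"):
  for t in ("prefilter_top","shutter_lip"):
    for k in robot.mark_of(n,t): print(n,t,np.round(k["location"]),round(k["confidence"],2))
```

```text
4052 150.3 ((570.8653564453125, 142.15252685546875), (240.557861328125, 221.1345977783203), 76.95410919189453) [[436.  50.]
 [651.   0.]
 [706. 234.]
 [490. 284.]]
439 29.5 ((462.3499450683594, -318.54852294921875), (190.50514221191406, 192.3157958984375), 1.1936296224594116) [[ 365. -224.]
 [ 369. -417.]
 [ 560. -413.]
 [ 556. -220.]]
639 28.4 ((491.34417724609375, -199.76614379882812), (179.27626037597656, 190.7718963623047), 87.9671630859375) [[ 393. -286.]
 [ 583. -293.]
 [ 590. -114.]
 [ 399. -107.]]
86 167.7 ((575.5557250976562, 168.66160583496094), (167.13125610351562, 148.68499755859375), 76.3150634765625) [[484. 105.]
 [628.  70.]
 [668. 232.]
 [523. 267.]]
[[565.12463559 118.34821295 150.0513323 ]]
[[551.43245481  62.76378603 149.20079792]]
[[583.03292778 185.2851138  152.98952069]]
top prefilter_top [316. 160. 109.] 0.97
top prefilter_top [815.  63. 109.] 0.79
top prefilter_top [563. 120. 148.] 0.72
top prefilter_top [ 490. -175.    2.] 0.51
side prefilter_top [316. 155. 105.] 0.92
side prefilter_top [566. 125. 151.] 0.78
side prefilter_top [806.  62. 107.] 0.7
side prefilter_top [551.  66. 150.] 0.32
side shutter_lip [586. 210. 173.] 0.84
```

View pics/ctop.png

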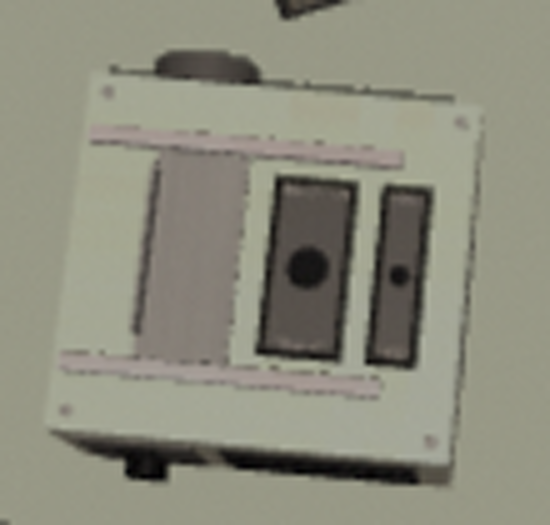

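Request:
carry_out(
  series=[
    [-1,0.525,-1,0,0.051],
    [-1,0.525,-1,0,0.051],
    [-1,0.525,-1,0,0.051],
    [-1,0.525,-1,0,0.051],
    [-1,0.525,-1,0,0.051],
    [-1,0.525,-1,0,0.051],
    [-1,0.525,-1,0,0.051],
    [-1,0.525,-1,0,0.051],
    [-1,0.525,-1,0,0.051],
  ],
)

```text
t: 2.52
tcp_pos: [484.1, 270.7, 231.5]
tcp_rot: [0.0, 0.114, 0.993, 0.0]
contact_force: [-0.2, 0.0, -0.4]
finger_gap: 0.0
grasp_force: 0.0
```

Request:
carry_out(
  series=[
    [-1,0.205,-0.384,-0.1,0],
    [-1,0.205,-0.384,-0.1,0],
    [-1,0.205,-0.384,-0.1,0],
    [-1,0.205,-0.384,-0.1,0],
    [-1,0.205,-0.384,-0.1,0],
    [-1,0.205,-0.384,-0.1,0],
  ],
)

```text
t: 3.28
tcp_pos: [564.8, 121.2, 191.5]
tcp_rot: [-0.0, 0.111, 0.994, 0.001]
contact_force: [-0.3, -0.3, 0.7]
finger_gap: 0.0
grasp_force: 0.0
```

Request:
carry_out(
  series=[
    [-1,0,0,-0.05,0],
    [-1,0,0,-0.09,0],
    [-1,0,0,-0.1,0],
    [-1,0,0,-0.11,0],
    [-1,0,0,-0.118,0],
    [-1,0,0,-0.124,0],
    [-1,0,0,-0.124,0],
  ],
)

```text
t: 4.15
tcp_pos: [565.2, 118.5, 142.5]
tcp_rot: [-0.0, 0.113, 0.994, 0.0]
contact_force: [-3.3, 1.3, 4.6]
finger_gap: -0.0
grasp_force: 2.5
```

Request:
carry_out(
  series=[
    [-1,0,0,-0.005,0],
    [-1,0,0,-0.005,0],
    [-1,0,0,-0.005,0],
  ],
)

```text
t: 4.53
tcp_pos: [565.2, 118.5, 140.6]
tcp_rot: [-0.0, 0.113, 0.994, 0.0]
contact_force: [-2.7, 0.9, 5.8]
finger_gap: -0.0
grasp_force: 2.6
```

Request:
carry_out(
  series=[
    [-1,0,0,0.05,0],
    [-1,0,0,0.11,0],
    [-1,0,0,0.16,0],
    [1,0,0,0.2,0],
    [1,0,0,0.2,0],
    [1,0,0,0.2,0],
    [1,0,0,0.2,0],
    [1,0,0,0.2,0],
  ],
)

```text
t: 5.52
tcp_pos: [565.1, 117.8, 219.0]
tcp_rot: [-0.001, 0.113, 0.994, -0.0]
contact_force: [0.5, -0.1, -0.5]
finger_gap: 0.998
grasp_force: 0.0
```

Run:
```python
from h import *
im,d=robot.snapshot("side"); u,v=pix("side",[[565,118,165]])[0].astype(int)
cv2.imwrite("pics/s1.png",cv2.resize(im[v-70:v+60,u-80:u+80,::-1],None,fx=4,fy=4,interpolation=cv2.INTER_CUBIC))
for k in robot.mark_of("side","prefilter_top"): print(np.round(k["location"]),round(k["confidence"],2))
```

```text
[564. 121. 177.] 0.67
[810.  61. 105.] 0.63
[316. 156. 107.] 0.6
```

View pics/s1.png

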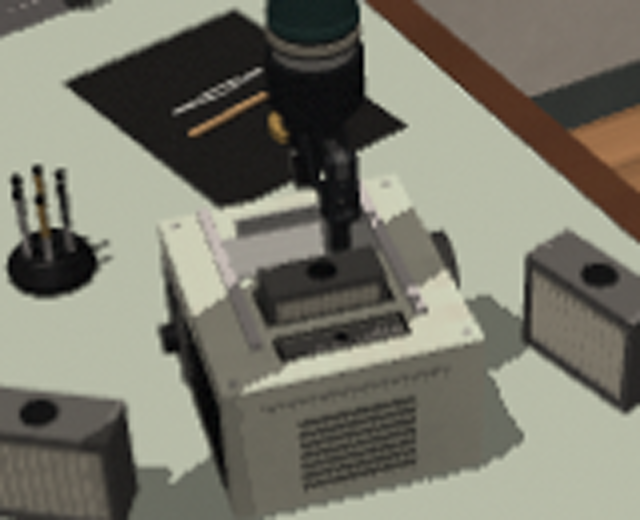

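The cassette is sprung up: its top is about 28 mm proud at crop px (322,270), and the open fingers straddle it. Next I grip and lift.

Request:
carry_out(
  series=[
    [1,0,0,-0.1,0],
    [1,0,0,-0.154,0],
    [1,0,0,-0.154,0],
    [-1,0,0,-0.154,0],
    [-1,0,0,-0.154,0],
    [-1,0,0,-0.154,0],
    [-1,0,0,-0.154,0],
    [-1,0,0,-0.154,0],
    [-1,0,0,-0.154,0],
  ],
  newtons=50,
)

```text
t: 6.75
tcp_pos: [566.2, 118.2, 158.4]
tcp_rot: [0.001, 0.113, 0.994, 0.0]
contact_force: [2.0, -0.1, 1.8]
finger_gap: 0.455
grasp_force: 56.6
```

Run:
```python
from h import *
for n in("top","side"):
    im,d=robot.snapshot(n); m=robot.trace(n,"plain_tray")
    for k in m[:1]:
        Q=cloud(n,d,k["mask"]); Q=Q[(Q[:,2]>-5)&(Q[:,2]<38)]
        print(n,k["confidence"],len(Q),cv2.minAreaRect(Q[:,:2].astype(np.float32)))
```

```text
top 0.63 2452 ((466.54229736328125, -354.5142822265625), (198.46356201171875, 145.83152770996094), 1.6611560583114624)
side 0.93 2845 ((461.07476806640625, -347.97528076171875), (191.4573974609375, 134.0209503173828), 1.3204306364059448)
```

Request:
carry_out(
  series=[
    [-1,0,0,0.03,0],
    [-1,0,0,0.07,0],
    [-1,0,0,0.11,0],
    [-1,0,0,0.15,0],
    [-1,0,0,0.19,0],
    [-1,0,0,0.22,0],
    [-1,0,0,0.23,0],
    [-1,0,0,0.23,0],
  ],
)

```text
t: 7.95
tcp_pos: [565.3, 117.8, 250.2]
tcp_rot: [-0.0, 0.113, 0.994, -0.0]
contact_force: [-0.5, 0.0, -2.8]
finger_gap: 0.457
grasp_force: 56.2
```

Run:
```python
from h import *
im,d=robot.snapshot("side"); u,v=pix("side",[[565,118,180]])[0].astype(int)
cv2.imwrite("pics/s2.png",cv2.resize(im[v-80:v+60,u-80:u+80,::-1],None,fx=4,fy=4,interpolation=cv2.INTER_CUBIC))
```

```text
(no output)
```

View pics/s2.png

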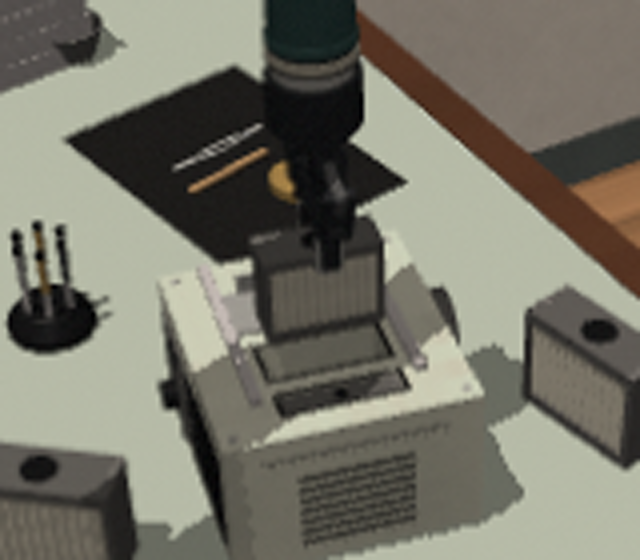

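The cassette is clear of its well and upright in the fingers at crop px (318,280). The well is empty at (325,350) and the carbon cassette is still down at (343,390).

Request:
carry_out(
  series=[
    [-1,-0.015,-0.06,0,0.01],
    [-1,-0.04,-0.18,0,0.03],
    [-1,-0.067,-0.3,0,0.04],
    [-1,-0.093,-0.42,0,0.05],
    [-1,-0.12,-0.54,0,0.06],
    [-1,-0.147,-0.66,0,0.07],
    [-1,-0.173,-0.78,0,0.08],
    [-1,-0.2,-0.9,0,0.08],
    [-1,-0.2,-0.9,0,0.08],
  ],
)

```text
t: 9.12
tcp_pos: [483.1, -247.6, 249.6]
tcp_rot: [-0.001, -0.008, 1.0, -0.001]
contact_force: [-0.1, 0.2, -2.9]
finger_gap: 0.453
grasp_force: 56.1
```

Request:
carry_out(
  series=[
    [-1,-0.02,-0.1,0,0],
    [-1,-0.05,-0.2,0,0],
    [-1,-0.061,-0.26,0,0],
    [-1,-0.061,-0.26,-0.05,0],
    [-1,-0.061,-0.26,-0.13,0],
    [-1,-0.061,-0.26,-0.21,0],
    [-1,-0.061,-0.26,-0.29,0],
    [-1,-0.061,-0.26,-0.36,0],
    [-1,-0.061,-0.26,-0.4,0],
    [-1,-0.061,-0.26,-0.4,0],
    [-1,-0.061,-0.26,-0.4,0],
  ],
)

```text
t: 10.5
tcp_pos: [461.9, -346.5, 90.9]
tcp_rot: [0.001, -0.012, 1.0, -0.0]
contact_force: [-0.0, -0.3, -2.9]
finger_gap: 0.451
grasp_force: 56.1
```

Run:
```python
from h import *
im,d=robot.snapshot("side"); u,v=pix("side",[[461,-346,40]])[0].astype(int)
cv2.imwrite("pics/s3.png",cv2.resize(im[v-70:v+60,u-80:u+80,::-1],None,fx=4,fy=4,interpolation=cv2.INTER_CUBIC))
```

```text
(no output)
```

View pics/s3.png

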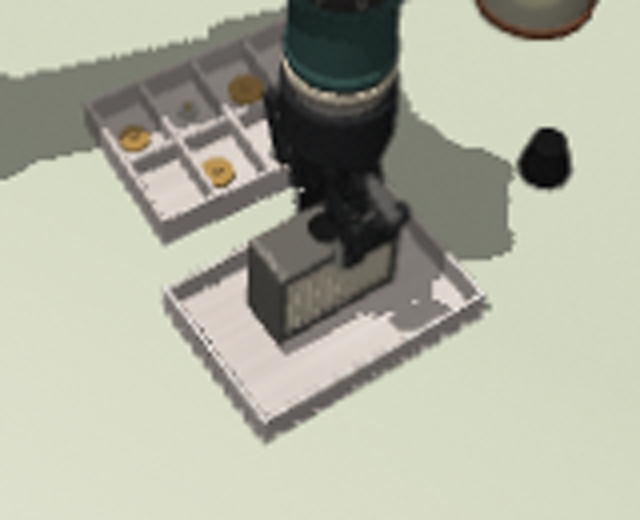

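The cassette hangs upright over the plain tray at crop px (320,280). I lower it gently.

Request:
carry_out(
  series=[
    [-1,0,0,-0.015,0],
    [-1,0,0,-0.03,0],
    [-1,0,0,-0.043,0],
    [-1,0,0,-0.052,0],
    [-1,0,0,-0.056,0],
    [-1,0,0,-0.058,0],
    [-1,0,0,-0.058,0],
  ],
)

```text
t: 11.42
tcp_pos: [461.2, -346.3, 67.0]
tcp_rot: [0.0, -0.012, 1.0, -0.0]
contact_force: [0.7, 0.6, -2.9]
finger_gap: 0.455
grasp_force: 56.2
```

Request:
carry_out(
  series=[
    [-1,0,0,-0.002,0],
    [-1,0,0,-0.004,0],
    [-1,0,0,-0.006,0],
    [-1,0,0,-0.006,0],
  ],
)

```text
t: 11.92
tcp_pos: [461.2, -346.3, 66.7]
tcp_rot: [0.0, -0.012, 1.0, -0.0]
contact_force: [-3.0, 2.5, 14.6]
finger_gap: 0.456
grasp_force: 58.1
```

Request:
carry_out(
  series=[
    [-1,0,0,0.003,0],
    [-1,0,0,0.003,0],
    [0.3,0,0,0.003,0],
    [0.8,0,0,0.003,0],
    [0.8,0,0,0.003,0],
    [0.8,0,0,0.003,0],
    [0.8,0,0,0.1,0],
    [0.8,0,0,0.2,0],
    [0.8,0,0,0.3,0],
    [0.8,0,0,0.4,0],
    [0.8,0,0,0.4,0],
  ],
)

```text
t: 13.3
tcp_pos: [463.0, -347.7, 227.9]
tcp_rot: [0.003, -0.012, 1.0, -0.002]
contact_force: [-0.2, 0.0, -0.5]
finger_gap: 0.903
grasp_force: 0.0
```

Run:
```python
from h import *
im,d=robot.snapshot("side"); u,v=pix("side",[[461,-346,40]])[0].astype(int)
cv2.imwrite("pics/s4.png",cv2.resize(im[v-70:v+60,u-80:u+80,::-1],None,fx=4,fy=4,interpolation=cv2.INTER_CUBIC))
# lip: from deck frame
c=np.array([571,142]);th=-.227;ex=np.array([np.cos(th),np.sin(th)]);ey=np.array([-np.sin(th),np.cos(th)])
for n in("side","top"):
    im,d=robot.snapshot(n); Q=cloud(n,d,np.ones_like(d,bool)); L=np.c_[(Q[:,:2]-c)@ex,(Q[:,:2]-c)@ey,Q[:,2]]
    s=L[(abs(L[:,0])<45)&(abs(L[:,1])<115)&(L[:,2]>161)&(L[:,2]<178)]; print(n,len(s),np.percentile(s,[2,50,98],axis=0) if len(s) else "")
    for k in robot.mark_of(n,"shutter_lip"): p=k["location"]; print(n,np.round(p),k["confidence"],(p[:2]-c)@ex,(p[:2]-c)@ey)
```

```text
side 70 [[-43.21811644  65.46332288 161.29421362]
 [ -0.8612068   71.81072142 167.94697981]
 [ 42.90463262  78.51169345 175.00866478]]
side [586. 213. 174.] 0.78 -1.6486429155099027 72.8991219188348
top 50 [[-43.2291691   68.80141376 161.46556841]
 [  0.87796911  70.26218734 171.42997186]
 [ 43.94678175  72.75438413 175.46487549]]
top [585. 213. 175.] 0.77 -2.750341398725268 72.33675153191811
top [436. 457.   4.] 0.33 -202.33916377381485 276.1467414316406
```

View pics/s4.png

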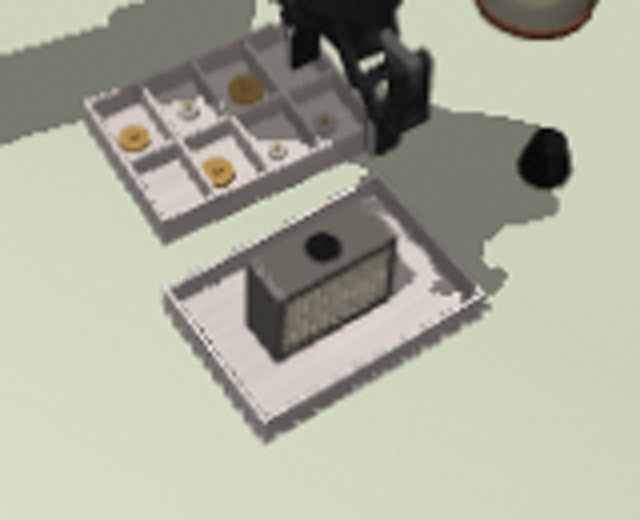

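The cassette stands freely in the plain tray at crop px (320,280). Next I go to the shutter lip.

Request:
carry_out(
  series=[
    [-1,0.17,0.75,0,-0.08],
    [-1,0.17,0.75,0,-0.08],
    [-1,0.17,0.75,0,-0.08],
    [-1,0.17,0.75,0,-0.08],
    [-1,0.17,0.75,0,-0.08],
    [-1,0.17,0.75,0,-0.08],
    [-1,0.17,0.75,0,-0.08],
  ],
)

```text
t: 14.42
tcp_pos: [528.4, -46.4, 223.5]
tcp_rot: [-0.001, 0.113, 0.994, -0.0]
contact_force: [0.0, -0.9, -0.7]
finger_gap: -0.0
grasp_force: 0.0
```

Request:
carry_out(
  series=[
    [-1,0.162,0.718,0,0],
    [-1,0.162,0.718,0,0],
    [-1,0.162,0.718,0,0],
    [-1,0.162,0.718,0,0],
    [-1,0.162,0.718,0,0],
    [-1,0.162,0.718,0,0],
    [-1,0.162,0.718,0,0],
    [-1,0.162,0.718,-0.08,0],
    [-1,0.162,0.718,-0.14,0],
    [-1,0.162,0.718,-0.165,0],
    [-1,0.162,0.718,-0.165,0],
  ],
)

```text
t: 15.8
tcp_pos: [593.8, 238.9, 158.1]
tcp_rot: [-0.0, 0.114, 0.993, -0.001]
contact_force: [0.1, 0.6, -0.2]
finger_gap: -0.003
grasp_force: 0.0
```

Request:
carry_out(
  series=[
    [-1,-0.007,-0.03,0,0],
    [-1,-0.012,-0.05,0,0],
    [-1,-0.016,-0.07,0,0],
    [-1,-0.021,-0.09,0,0],
    [-1,-0.025,-0.11,0,0],
    [-1,-0.03,-0.13,0,0],
    [-1,-0.035,-0.15,0,0],
    [-1,-0.039,-0.17,0,0],
    [-1,-0.044,-0.19,0,0],
    [-1,-0.044,-0.19,0,0],
  ],
)

```text
t: 17.05
tcp_pos: [575.4, 163.2, 158.1]
tcp_rot: [-0.001, 0.114, 0.994, -0.001]
contact_force: [0.3, -0.1, -0.0]
finger_gap: 0.001
grasp_force: 0.0
```

Request:
carry_out(
  series=[
    [-1,-0.001,-0.004,0,0],
    [-1,-0.002,-0.008,0,0],
    [-1,-0.002,-0.008,0,0],
  ],
)

```text
t: 17.42
tcp_pos: [574.8, 162.1, 158.2]
tcp_rot: [-0.001, 0.113, 0.994, -0.0]
contact_force: [-0.8, 1.0, -0.2]
finger_gap: -0.001
grasp_force: 0.5
```

Request:
carry_out(
  series=[
    [-1,-0.001,-0.005,0,0],
    [-1,-0.002,-0.01,0,0],
    [-1,-0.002,-0.01,0,0],
  ],
)

```text
t: 17.8
tcp_pos: [574.6, 159.8, 158.4]
tcp_rot: [0.0, 0.112, 0.994, 0.001]
contact_force: [-0.3, 5.2, -2.8]
finger_gap: -0.002
grasp_force: 2.3
```

Request:
carry_out(
  series=[
    [-1,-0.001,-0.005,0,0],
    [-1,-0.002,-0.01,0,0],
    [-1,-0.002,-0.01,0,0],
  ],
)

```text
t: 18.18
tcp_pos: [574.6, 159.7, 158.6]
tcp_rot: [0.001, 0.111, 0.994, 0.004]
contact_force: [1.5, 10.8, -4.8]
finger_gap: -0.003
grasp_force: 5.2
```

Request:
carry_out(
  series=[
    [-1,0.009,0.04,0,0],
    [-1,0.018,0.08,0,0],
    [-1,0.018,0.08,0.1,0],
    [-1,0.018,0.3,0.25,0],
    [-1,0.018,0.4,0.25,0],
    [-1,0.018,0.4,0.25,0],
    [-1,0.018,0.4,0.25,0],
  ],
)

```text
t: 19.05
tcp_pos: [580.9, 315.2, 258.6]
tcp_rot: [0.0, 0.112, 0.994, -0.0]
contact_force: [0.3, -0.0, -0.4]
finger_gap: -0.005
grasp_force: 0.0
```

Run:
```python
from h import *
c=np.array([571,142]);th=-.227;ex=np.array([np.cos(th),np.sin(th)]);ey=np.array([-np.sin(th),np.cos(th)])
for n in("side","top"):
    im,d=robot.snapshot(n); cv2.imwrite(f"pics/{n}9.png",im[:,:,::-1])
    for k in robot.mark_of(n,"shutter_lip"): p=k["location"]; print(n,np.round(p),k["confidence"],(p[:2]-c)@ey)
im=cv2.imread("pics/side9.png"); cv2.imwrite("pics/s9.png",cv2.resize(im[120:350,140:380],None,fx=2.5,fy=2.5,interpolation=cv2.INTER_CUBIC))
```

```text
side [569. 144. 171.] 0.96 1.9108248127472212
top [570. 148. 174.] 0.96 5.718454761999414
```

View pics/s9.png

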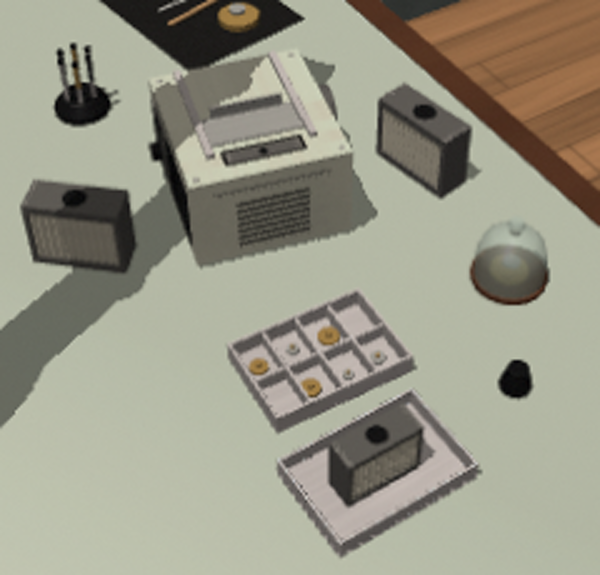

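The shutter covers the wide well at (255,122), the carbon cassette is still latched at (264,150), and the pre-filter stands in the plain tray at (375,455). Nothing else has moved, so I hand in.

```bash
python3 -c "
from bench import robot
print(robot.sign_off())"
```

```text
the job is handed in; nothing more can be done
None
```

The job is handed in, with no verdict shown: by the last pictures the pre-filter stands upright in the plain tray, the shutter is pushed to its stop over the empty well, the carbon cassette is still latched down, and nothing else looks disturbed.

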